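# Lock the guard onto the tilted floodlight

## Robot

A 6-joint arm with a two-finger parallel gripper is mounted at the origin on the work surface. World frame = base frame: x ahead of the robot, y to its left, z up, the work surface at z = 0. Lengths are in mm, angles in rad, forces in N, time in s.
With the tool pointing down it reaches from about 275 to 1000 mm from the base axis. Payload 8.4 kg.
Tool frame: the origin (TCP) lies between the finger pads; the fingertips stand r.nose_length ahead of it and the grasp point (between the pads) lies 8 mm behind it (r.nose_length is the distance from the TCP to the fingertips, in mm); y points along the fingers, x is the direction in which the jaws open and shut, and the axes are right-handed (so a half turn about y gives the same grasp; the last joint's range is limited). The gripper opens to 85 mm and grips with 20 to 120 N. Pads are 22 mm wide; open, the fingers measure 114 mm over their backs; the gripper's body (76 mm by 85 mm) begins 54 mm behind the grasp point. The pads swing forward as they close: fully open they stand 13 mm farther back than shut.
Start: joints at [1.133, 0.353, 1.633, -0, 1.155, -0.002], TCP at [263.834, 566.586, 242.281] pointing down, gripper open.
Joint ranges: [-2.63, 2.63], [-0.92, 2.1], [0.06, 2.66], [-1.3, 4.44], [0, 2.69], [-3.02, 3.02]. Speed limits (rad/s): [2.22, 2.22, 2.79, 3.14, 3.14, 3.14].

## Interface

Orientations are given as [roll, pitch, yaw] about the fixed x, y, z axes, in that order (R = Rz(yaw) Ry(pitch) Rx(roll)).
In Python, from rig import r, cams, order gives the robot as it stands. The module is installed in compiled form; this text tells all that it offers.
- The arm moves only by the shell command python3 -m crank 'ROWS' [FORCE]. ROWS is JSON, a list of rows, each a list of 7 numbers: the turn, a rotation vector about the tool's x, y, z in degrees, then the shift along the tool's x, y, z in cm, then the opening, from -1 (shut) to 1 (fully open). A call has exactly 10 rows; each row shifts and turns the pose as measured when the row begins, along the tool's axes as they then stand; what a row does not reach is not made up. A row lasts 1/12 s, in which the tool goes at most 41.7 mm and 7.16 degrees, less where a joint would pass 70% of its speed; a pose out of reach is approached as far as the arm can. A call with a gripper value outside its range is refused whole. The fingers move at their own pace and stop on an object; FORCE is the grip in N (left out, the last holds). Time passes only in rows, so rows that do not move let the fingers close, or fill a call up. It gives the time, the measured TCP pose, the force and the opening at its end, in the units of the state.
- r.sense(): the state, without advancing time (a new reading comes with each control period).
- cams.grab_frame(name): name is "scene" or "top" or "wrist"; returns the picture (400x640x3 uint8, blue, green, red); there is no depth.
- cams.camera_info(name): a dict with "intrinsics" (3x3 intrinsics, pixels), "view" (4x4, takes a point from world to camera coordinates); the wrist camera has in their place "hand_eye" (4x4, takes a point from camera to tool coordinates, whose origin is the TCP and whose axes are the tool frame's). Camera axes: x right, y up, looking along -z (the intrinsics and any distortion apply to the point x, -y, -z); pixel columns grow to the right and rows downward; lengths in mm; the calibration is good to about 2 mm. A picture is of the moment at which its call begins: read the wrist's pose just before it. camera_info takes no time and is no camera call.
- order.sign_off(): hands the job in, once; it reports no verdict.
The state is a dict: "clock": time; "qpos": joint angles; "qvel": joint speeds; "joint_efforts": joint torques, N m; "eef_pos": TCP position; "tcp_rot": TCP orientation; "contact_force": force on the tool from outside, world axes, zero at the start; "wrist_torque": the same for the moment, N m; "opening": opening from 0.0 (shut) to 1.0 (fully open).
Only numpy, scipy, OpenCV 4.12 (cv2) and the standard library are available. Lean on these libraries where they do the work, as an engineer would, in place of code of your own. Each camera call takes 0.05 s, during which the arm holds its last target.

## Task

Put the wire guard back on the bench floodlight: lay it squarely on the tilted lamp's collar with its pins down through the three openings, then turn it clockwise until all its pins drop into the locking notches, and let go of it. Leave the lamp aimed as it is, and do not shift or tip the glue bottles, the tape roll or the board of figures.

Things in the scene. Friction and masses are not known exactly. Their poses are not given: they have to be found in the camera images.
- guard_handle (a point): Loose lamp guard, 0.32-0.52 kg: round steel rim, grille, clear pane, black bow handle; starts on the bench, handle up. Point: centre of the straight grip bar, 50 mm above the guard's underside (guard 59 mm high). Bar 86 mm long on x, 14 wide on y, 18 high on z; z points out of the handle side. Under the bar 23 mm free to the grille, with a leg at each bar end.
- guard_pin (a point): Centre line of one of the guard's 3 radial pins, 70 mm from the guard's axis, in the guard's x direction (below one end of the bar). Pins: round, 9 mm thick, reaching to 75 mm radius, at 0, 120, 240 degrees about the guard's z, 13 mm above its underside. The rim, 128 mm diameter and 18 mm high, reaches below the pins as a pilot; its lowest 4 mm are 122 mm wide.
- lamp_seat (a point): On the axis of the round dark grey LED lamp (head 160 mm diameter, in a U yoke on a black battery base fixed to the bench): where the centre of the guard's underside lies once locked. z: lamp axis, out of the front, leaning 22 to 37 degrees from vertical, roughly towards the robot. y: parallel to the tilt axis 30 mm below. A stiff friction joint holds the tilt.
- collar_top (a point): Centre of the top face of the lamp's steel bayonet collar, 33.5 mm above lamp_seat; axes as lamp_seat. Collar 132 mm inside, 154 mm outside. Its top has 3 openings for the pins, 120 degrees apart, each 15 degrees (18 mm) wide. Their clock angle is not reported: one opening's middle lies within 20 degrees either way of x, to be felt or seen. The collar itself does not turn.
- lock_point (a point): Where the handle's centre is once locked, 50 mm above lamp_seat, same axes. Handle heights above lamp_seat: 74.5 mm pins on the collar's top; 56 mm pins through the openings on the shelf; then turned clockwise seen from the front (negative about z) under a roof with 4 mm play; 36 degrees on, pins drop into 13 degree wide, closed-ended notches: 50 mm, locked.
- glue_a_mid (a point): White glue bottle with black cap, loose, 64 mm diameter, 190 mm tall; point half-way up. Leave alone.
- glue_b_mid (a point): A second glue bottle like the first. Leave alone.
- tape_mid (a point): Grey tape roll lying flat, loose, 96 mm diameter, 45 mm high; point at its centre. Leave alone.
- display_mid (a point): White board 160 x 130 mm carrying rows of small game figures, 50 mm high in all, loose; point 24 mm above its underside. Leave alone.
Things that resemble listed ones, but are neither listed nor needed, are in the scene too. What is shaped like the part that bears guard_handle but blue, purple or red is not meant.

How it is judged (in metres and radians):
On the way:
1. the guard lies squarely in the lamp's collar with its pins down through the openings (z of guard_handle in the frame of lamp_seat between 0.045 and 0.06 m and x of guard_handle in the frame of lamp_seat between -0.008 and 0.008 m and y of guard_handle in the frame of lamp_seat between -0.008 and 0.008 m and angle between the z axis of guard_handle and the z axis of lamp_seat, either way round below 0.07 rad), for 0.1 s.
At the end, for the whole second after the job is handed in: The guard is locked on the lamp: handle centre within 47 to 52.5 mm of the seat along the lamp's axis (pins down in the notches) and within 7 mm of the axis in x and y, guard and lamp axes within 3 degrees, the lamp's seat within 8 mm of where it was, the guard let go (z of guard_handle in the frame of lamp_seat between 0.047 and 0.0525 m and x of guard_handle in the frame of lamp_seat between -0.007 and 0.007 m and y of guard_handle in the frame of lamp_seat between -0.007 and 0.007 m and angle between the z axis of guard_handle and the z axis of lamp_seat, either way round below 0.05 rad and distance of lamp_seat from where it was at the start of the episode below 0.008 m); the robot touches nothing.
It fails at once if the lamp is pushed out of its aim by more than 10 mm (distance of lamp_seat from where it was at the start of the episode above 0.01 m).
It fails at once if a bystander (glue bottle, tape roll, board of figures) is shifted by more than 30 mm or tipped (distance of any of glue_a_mid, glue_b_mid, tape_mid, display_mid from where it was at the start of the episode above 0.03 m or angle between any of glue_a_mid, glue_b_mid, tape_mid, display_mid's own z axis and vertical above 0.3 rad).
It also fails if it takes over 67 s, if anything falls off the work surface, if the arm or the gripper's body presses on something with over 40 N, if the wrist force passes 120 N, or if a joint passes its speed limit or range.

## Working session

There is one attempt and no reset: what is moved stays moved. The work goes in short steps, Python scripts to look and compute and a shell command to move; the robot and the scene stay as the last step left them, time stands still between calls to the robot, and variables do not carry over. Pictures are saved under pics/ and viewed, and the job is handed in when it is done.

```bash
mkdir -p pics; python3 - <<'E'
from rig import r,cams,order
import cv2,numpy as np
s=r.sense();print(s, r.nose_length)
for n in("scene","top","wrist"):
    im=cams.grab_frame(n);cv2.imwrite(f"pics/{n}0.png",im)
    i=cams.camera_info(n);print(n,{k:np.round(v,3).tolist() if not isinstance(v,str) else v for k,v in i.items()})
E
```

```text
{'clock': 0.0, 'qpos': array([ 1.13260157e+00,  3.53614849e-01,  1.63419496e+00, -5.33476496e-06,
        1.15520503e+00, -2.38061515e-03]), 'qvel': array([-0.00063533,  0.00024394,  0.00089604, -0.00090275, -0.00066213,
        0.00050362]), 'joint_efforts': array([-3.97861522e-04, -6.05237603e+01, -3.42067051e+01, -1.07355515e-04,
        9.38408106e-03,  2.72634293e-05]), 'eef_pos': array([263.6227089 , 566.13406096, 241.55645108]), 'tcp_rot': array([-1.57079782e+00,  1.42218395e-03,  1.13498434e+00]), 'contact_force': array([0.29549619, 0.0333508 , 0.24589044]), 'wrist_torque': array([-0.04105597,  0.03906837,  0.01906759]), 'opening': 1.0022518575242987} 11.0
scene {'intrinsics': [[450.227, 0.0, 315.256], [0.0, 450.227, 199.494], [0.0, 0.0, 1.0]], 'view': [[-0.782, 0.623, 0.007, 442.774], [-0.536, -0.678, 0.503, 255.473], [0.318, 0.39, 0.864, -1912.009], [0.0, 0.0, 0.0, 1.0]]}
top {'intrinsics': [[416.871, 0.0, 322.093], [0.0, 416.871, 191.961], [0.0, 0.0, 1.0]], 'view': [[-0.021, -1.0, -0.01, 12.895], [0.988, -0.023, 0.154, -588.623], [-0.155, -0.006, 0.988, -1443.517], [0.0, 0.0, 0.0, 1.0]]}
wrist {'intrinsics': [[277.752, 0.0, 318.664], [0.0, 277.752, 196.832], [0.0, 0.0, 1.0]], 'hand_eye': [[1.0, -0.0, -0.0, -0.15], [-0.0, 0.313, -0.95, -130.489], [0.0, 0.95, 0.313, 80.534], [0.0, 0.0, 0.0, 1.0]]}
```

View pics/scene0.png

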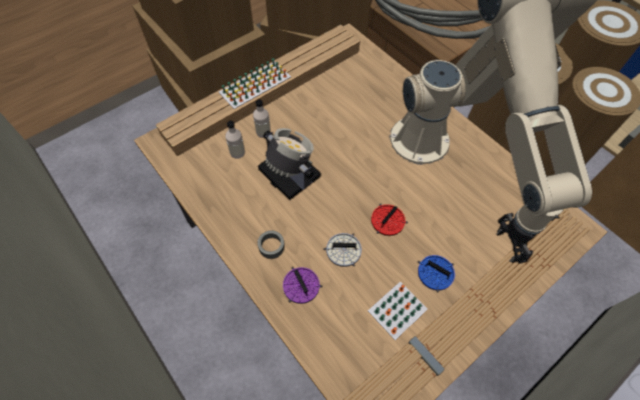

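View pics/top0.png

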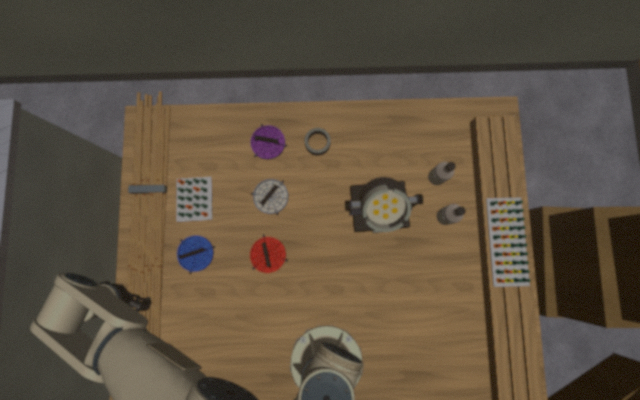

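View pics/wrist0.png

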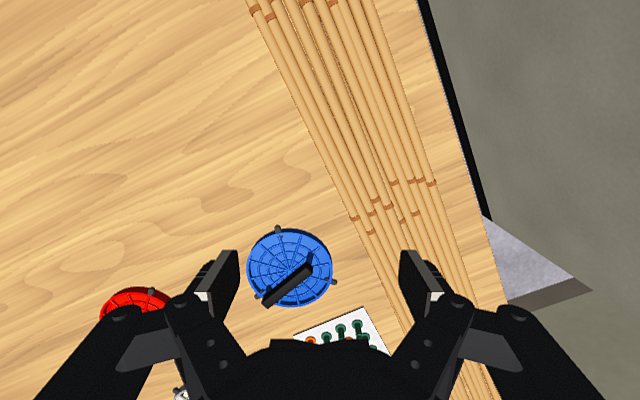

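Lookalikes in the top view: purple (267,141), red (268,254), blue (195,253), plain steel/white (270,196). The description fits only the uncoloured steel one at (270,196), so I'm checking it up close.

```bash
cat > h.py <<'E'
from rig import r,cams,order
import cv2,numpy as np
from scipy.spatial.transform import Rotation as Ro
def Rt(rot): return Ro.from_euler('xyz',rot).as_matrix()
def toolpose():
    s=r.sense(); return np.array(s['eef_pos']),Rt(s['tcp_rot'])
def cam(n,pose=None):
    i=cams.camera_info(n);K=i['intrinsics']
    if n=='wrist':
        p,R=pose;H=i['hand_eye'];Rc=R@H[:3,:3];c=p+R@H[:3,3]
    else:
        V=i['view'];Rc=V[:3,:3].T;c=-Rc@V[:3,3]
    return K,Rc,c
def ray(C,u,v):
    K,Rc,c=C
    d=np.array([(u-K[0,2])/K[0,0],-(v-K[1,2])/K[1,1],-1.]);d=Rc@d
    return c,d/np.linalg.norm(d)
def onplane(C,u,v,z):
    c,d=ray(C,u,v);return c+d*(z-c[2])/d[2]
def proj(C,P):
    K,Rc,c=C;q=Rc.T@(np.asarray(P)-c);return np.array([K[0,0]*q[0]/-q[2]+K[0,2],K[1,1]*-q[1]/-q[2]+K[1,2]])
def tri(rays):
    A=np.zeros((3,3));b=np.zeros(3)
    for c,d in rays:
        M=np.eye(3)-np.outer(d,d);A+=M;b+=M@c
    X=np.linalg.solve(A,b);return X,[np.linalg.norm((np.eye(3)-np.outer(d,d))@(X-c)) for c,d in rays]
E
python3 - <<'E'
from h import *
t=cv2.imread('pics/top0.png');s=cv2.imread('pics/scene0.png')
f=lambda im,x,y,w,h,k:cv2.resize(im[y:y+h,x:x+w],None,fx=k,fy=k,interpolation=cv2.INTER_CUBIC)
a=f(t,245,170,50,50,7);b=f(t,340,160,90,80,5);c=f(s,320,225,50,50,7);d=f(s,250,120,80,80,5)
W=np.zeros((800,800,3),np.uint8)
W[:350,:350]=a;W[:400,350:800]=b;W[400:750,:350]=c;W[400:800,350:750]=d
W=cv2.resize(W,(600,600));cv2.imwrite('pics/crop1.png',W)
C=cam('top')
print(onplane(C,270,196,18),onplane(C,387,204,150))
E
```

```text
[582.59179285 189.86729909  18.        ] [ 527.33834636 -214.09227698  150.        ]
```

View pics/crop1.png

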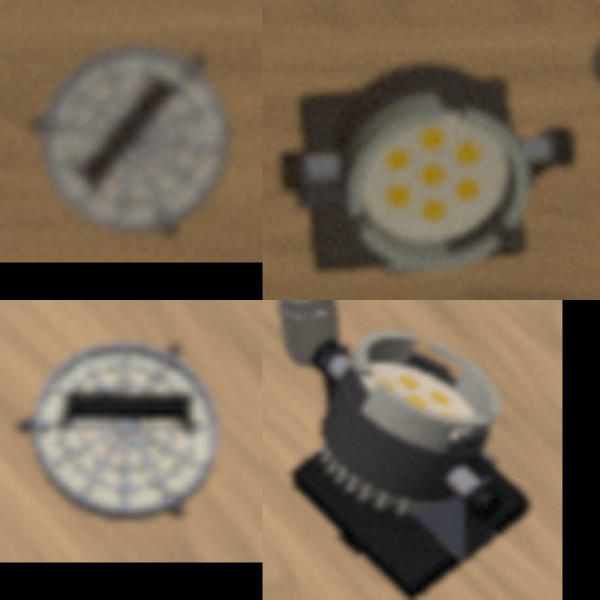

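The crop confirms it: the steel guard has a black bar and pins at the upper right, left and bottom. I'll move above it for a close look.

```bash
python3 -m crank '[[0,0,0,-1.8,0,-3.75,1],[0,0,0,-1.8,0,-3.75,1],[0,0,0,-1.8,0,-3.75,1],[0,0,0,-1.8,0,-3.75,1],[0,0,0,-1.8,0,-3.75,1],[0,0,0,-1.8,0,-3.75,1],[0,0,0,-1.8,0,-3.75,1],[0,0,0,-1.8,0,-3.75,1],[0,0,0,-1.8,0,-3.75,1],[0,0,0,-1.8,0,-3.75,1]]' 40
python3 - <<'E'
from h import *
p,R=toolpose();print(p,R.round(3).tolist())
np.savez('pics/w1.npz',p=p,R=R)
cv2.imwrite('pics/w1.png',cams.grab_frame('wrist'))
E
```

```text
clock: 0.98
eef_pos: [525.8, 246.2, 238.9]
tcp_rot: [-1.568, 0.001, 1.147]
contact_force: [-0.1, 0.3, -0.2]
opening: 1.002
[525.79762481 246.23994136 238.9424551 ] [[0.411, -0.003, -0.912], [0.912, 0.0, 0.411], [-0.001, -1.0, 0.003]]
```

View pics/w1.png

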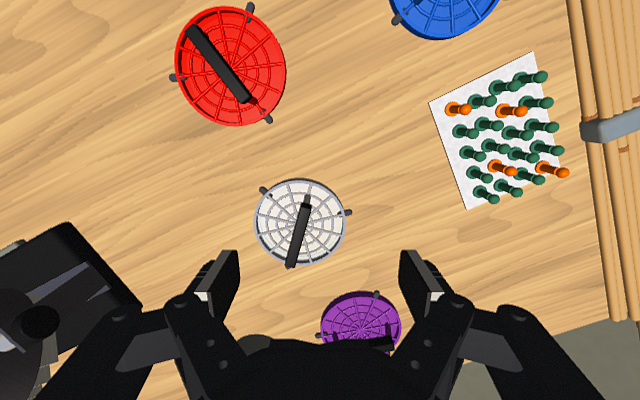

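```bash
python3 - <<'E'
from h import *
z=np.load('pics/w1.npz');C=cam('wrist',(z['p'],z['R']))
im=cv2.imread('pics/w1.png');cv2.imwrite('pics/w1c.png',cv2.resize(im[165:285,235:370],None,fx=5,fy=5,interpolation=cv2.INTER_CUBIC))
# saturation-based mask of guard
hsv=cv2.cvtColor(im,cv2.COLOR_BGR2HSV)
m=((hsv[...,1]<60)|(hsv[...,2]<70)).astype(np.uint8);m[:170]=0;m[280:]=0;m[:,:240]=0;m[:,360:]=0
m=cv2.morphologyEx(m,cv2.MORPH_CLOSE,np.ones((5,5)))
m=cv2.morphologyEx(m,cv2.MORPH_OPEN,np.ones((11,11)))
c=max(cv2.findContours(m,0,2)[0],key=cv2.contourArea);e=cv2.fitEllipse(c);print(e)
for zz in(9,18):print(zz,onplane(C,*e[0],zz))
for q in [(306,203),(290,266)]:print('bar59',onplane(C,*q,59))
for q in [(263,190),(350,211)]:print('pin13',onplane(C,*q,13))
E
```

```text
((299.332275390625, 221.9148712158203), (86.46906280517578, 92.42963409423828), 96.37025451660156)
9 [582.64719745 190.38320471   9.        ]
18 [579.40569458 192.5990665   18.        ]
bar59 [545.94216576 220.36331992  59.        ]
bar59 [614.99581001 165.43965717  59.        ]
pin13 [519.35436915 166.91721072  13.        ]
pin13 [595.09925887 261.8341907   13.        ]
```

View pics/w1c.png

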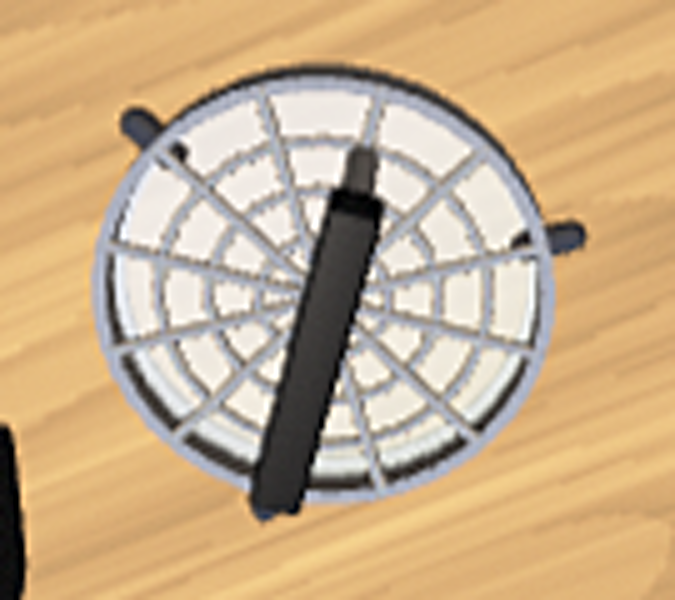

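```bash
python3 - <<'E'
from h import *
T=cam('top');S=cam('scene')
print(tri([ray(T,385.2,206.7),ray(S,290.7,145.3)]))
p,R=toolpose()
print(R.T@(np.array([545,-215,310])-p))
E
```

```text
(array([ 517.86982421, -206.81513812,  166.59786798]), [np.float64(1.9232857816520978), np.float64(1.9232857816521178)])
[-409.47204438  -69.75052942 -201.86103091]
```

```bash
python3 -m crank '[[0,0,0,-3.65,-0.6,-1.8,1],[0,0,0,-3.65,-0.6,-1.8,1],[0,0,0,-3.65,-0.6,-1.8,1],[0,0,0,-3.65,-0.6,-1.8,1],[0,0,0,-3.65,-0.6,-1.8,1],[0,0,0,-3.65,-0.6,-1.8,1],[0,0,0,-3.65,-0.6,-1.8,1],[0,0,0,-3.65,-0.6,-1.8,1],[0,0,0,-3.65,-0.6,-1.8,1],[0,0,0,-3.65,-0.6,-1.8,1]]'
python3 -m crank '[[0,0,0,-3,-0.6,-1.8,1],[0,0,0,-3,-0.6,-1.8,1],[0,-6,0,0,0,0,1],[0,-6,0,0,0,0,1],[0,-6,0,0,0,0,1],[0,-6,0,0,0,0,1],[0,0,0,0,0,0,1],[0,0,0,0,0,0,1],[0,0,0,0,0,0,1],[0,0,0,0,0,0,1]]'
python3 - <<'E'
from h import *
p,R=toolpose();print(p,R.round(3).tolist())
np.savez('pics/w2.npz',p=p,R=R)
cv2.imwrite('pics/w2.png',cams.grab_frame('wrist'))
E
```

```text
clock: 1.87
eef_pos: [541.1, -164.5, 296.8]
tcp_rot: [-1.568, 0.003, 1.146]
contact_force: [0.9, -0.1, -0.1]
opening: 1.0
clock: 2.7
eef_pos: [547.3, -248.0, 308.7]
tcp_rot: [-1.566, 0.004, 1.565]
contact_force: [0.7, 0.4, -0.3]
opening: 0.998
[ 547.30186171 -247.98521308  308.73049604] [[0.006, -0.005, -1.0], [1.0, -0.004, 0.006], [-0.004, -1.0, 0.005]]
```

View pics/w2.png

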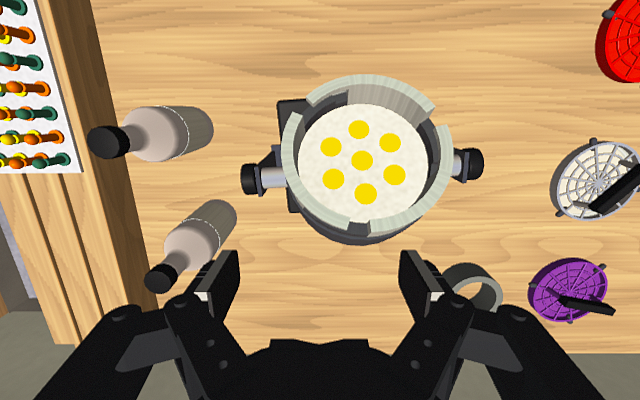

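```bash
python3 - <<'E'
from h import *
im=cv2.imread('pics/w2.png');W=cv2.resize(im[60:255,230:495],None,fx=3,fy=3,interpolation=cv2.INTER_CUBIC);cv2.imwrite('pics/w2c.png',W)
hsv=cv2.cvtColor(im,cv2.COLOR_BGR2HSV)
m=cv2.inRange(hsv,(20,180,150),(35,255,255))
n,l,s,c=cv2.connectedComponentsWithStats(m)
for i in range(1,n):
    if s[i][4]>100 and 300<c[i][0]<420:print(c[i],s[i][4])
E
```

```text
[358.48813559 129.24745763] 295
[389.72435897 142.40705128] 312
[330.57236842 146.50328947] 304
[361.74691358 160.16049383] 324
[394.06976744 174.48255814] 344
[333.03197674 178.60465116] 344
[365.33704735 193.49582173] 359
```

View pics/w2c.png

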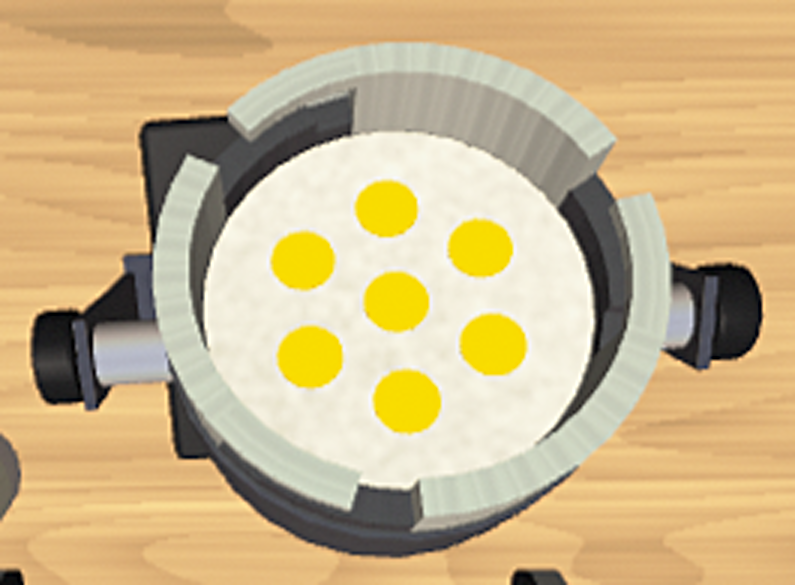

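```bash
python3 - <<'E'
from h import *
im=cv2.imread('pics/w2.png')
W=np.zeros((400,810,3),np.uint8)
for k,(x,y) in enumerate([(290,80),(415,95),(340,205)]):
    W[:400,k*270:k*270+270]=cv2.resize(im[y:y+40,x:x+27],None,fx=10,fy=10,interpolation=cv2.INTER_CUBIC)
W=cv2.resize(W,(800,395));cv2.imwrite('pics/w2d.png',W)
E
```

```text
(no output)
```

View pics/w2d.png

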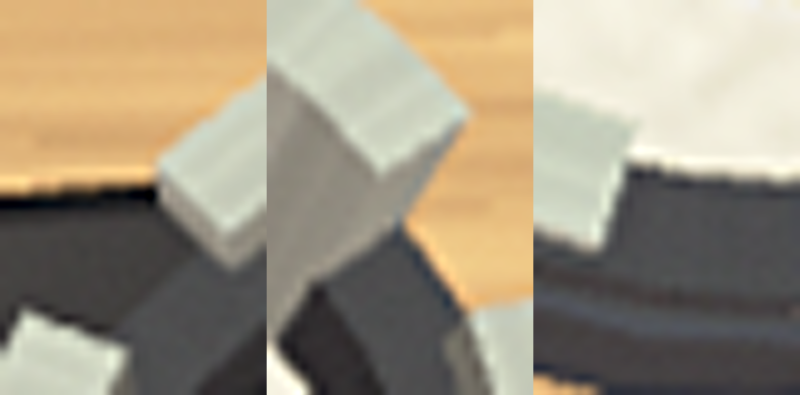

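```bash
cat > lamp.py <<'E'
from h import *
z=np.load('pics/w2.npz');C=cam('wrist',(z['p'],z['R']))
K,Rc,c=C
data=[(66,-7.5,350.3,217.7),(77,-7.5,347,230.1),(66,7.5,368.7,221),(77,7.5,369.3,231.7),
(66,112.5,435.6,126.4),(77,112.5,447.3,125.7),(66,127.5,426.7,112.7),(77,127.5,435.4,106.1),
(66,-112.5,303,115.4),(77,-112.5,292,111.9),(66,-127.5,312.8,103.3),(77,-127.5,306.2,96.7)]
obj=np.array([[q[0]*np.cos(np.radians(q[1])),q[0]*np.sin(np.radians(q[1])),0] for q in data],float)
px=np.array([q[2:] for q in data],float)
ok,rv,tv=cv2.solvePnP(obj,px,K,None,flags=cv2.SOLVEPNP_IPPE)
rv,tv=cv2.solvePnPRefineLM(obj,px,K,None,rv,tv)
pr=cv2.projectPoints(obj,rv,tv,K,None)[0].reshape(-1,2)
F=np.diag([1.,-1,-1])
Rl=Rc@F@cv2.Rodrigues(rv)[0]; pc=c+Rc@F@tv.ravel()
E
cat > lamp2.py <<'E'
from lamp import *
print('res',(px-pr).round(1).tolist())
zl=Rl[:,2]
print('collar',pc,'z',zl,'tilt',np.degrees(np.arccos(zl[2])),'lean azimuth',np.degrees(np.arctan2(zl[1],zl[0])))
print('open dir',Rl[:,0])
seat=pc-33.5*zl;ax=seat-30*zl
print('seat',seat,'axispt',ax)
# lamp x,y from tilt axis horizontal: y perpendicular to z, horizontal
y=np.cross(zl,[0,0,1.]);y/=np.linalg.norm(y)
if y[1]<0:y=-y
x=np.cross(y,zl);print('lampx',x,'y',y,'phi',np.degrees(np.arctan2(Rl[:,0]@y,Rl[:,0]@x)))
print('LED ctr proj at various heights',[proj(C,pc-h*zl).round(1).tolist() for h in(30,40,50)],'obs 361.7,160.2')
for n in('top','scene'):
    D=cam(n);print(n,'collar proj',proj(D,pc),'knobs',proj(D,ax+100*y),proj(D,ax-100*y),proj(C,ax+100*y),proj(C,ax-100*y))
E
python3 lamp2.py
```

```text
res [[1.1, 0.0], [0.7, -0.0], [-0.8, 1.1], [-0.9, -1.2], [0.3, -1.4], [0.5, 1.2], [0.5, 0.6], [-0.7, -0.3], [0.3, -1.2], [-0.7, 0.3], [-0.9, 0.2], [0.6, 0.6]]
collar [ 502.72722234 -205.74398028  186.58450589] z [-0.51299686 -0.04333095  0.85729613] tilt 30.985665492489748 lean azimuth -175.17189759172345
open dir [ 0.8543831  -0.12216693  0.50507896]
seat [ 519.91261712 -204.29239349  157.86508559] axispt [ 535.30252288 -202.99246502  132.14620174]
lampx [0.85425418 0.07215569 0.51482361] y [-0.08416659  0.9964517   0.        ] phi -11.165518351152576
LED ctr proj at various heights [[362.2, 159.2], [361.2, 162.6], [360.3, 165.8]] obs 361.7,160.2
top collar proj [386.38724089 210.24177914] knobs [353.09090476 205.55159232] [412.48466564 199.22075036] [448.68523073 161.90774255] [271.24597049 177.48521403]
scene collar proj [294.42506118 140.31343051] knobs [306.40951419 169.88509431] [271.30465051 138.51044891] [448.68523073 161.90774255] [271.24597049 177.48521403]
```

```bash
python3 -m crank '[[0,0,0,2,0,3.6,1],[0,0,0,2,0,3.6,1],[-6.2,0,0,0,0,0,1],[-6.2,0,0,0,0,0,1],[-6.2,0,0,0,0,0,1],[-6.2,0,0,0,0,0,1],[-6.2,0,0,0,0,0,1],[0,0,0,0,0,0,1],[0,0,0,0,0,0,1],[0,0,0,0,0,0,1]]'
python3 - <<'E'
from h import *
p,R=toolpose();print(p,R.round(3).tolist(),r.sense()['qpos'].round(2))
np.savez('pics/w3.npz',p=p,R=R)
im=cams.grab_frame('wrist')
cv2.imwrite('pics/w3.png',im)
E
```

```text
clock: 3.58
eef_pos: [472.9, -204.3, 307.6]
tcp_rot: [-2.125, 0.004, 1.55]
contact_force: [0.5, -0.5, 0.4]
opening: 0.999
[ 472.91612819 -204.34534161  307.55715985] [[0.021, 0.526, -0.85], [1.0, -0.014, 0.016], [-0.004, -0.85, -0.526]] [-0.59 -0.1   2.13  0.46  0.69 -2.44]
```

View pics/w3.png

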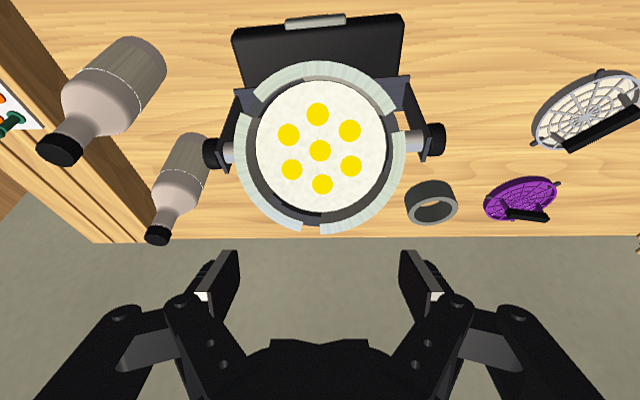

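```bash
python3 - <<'E'
from h import *
im=cv2.imread('pics/w3.png')
W=np.zeros((400,780,3),np.uint8)
for k,(x,y) in enumerate([(234,75),(378,75),(292,205)]):
    W[:400,k*260:k*260+260]=cv2.resize(im[y:y+40,x:x+26],None,fx=10,fy=10,interpolation=cv2.INTER_CUBIC)
    for g in range(0,40,10):cv2.line(W,(k*260,g*10),(k*260+260,g*10),(0,0,255),1)
    for g in range(0,26,10):cv2.line(W,(k*260+g*10,0),(k*260+g*10,399),(0,0,255),1)
cv2.imwrite('pics/w3d.png',W)
E
```

```text
(no output)
```

View pics/w3d.png

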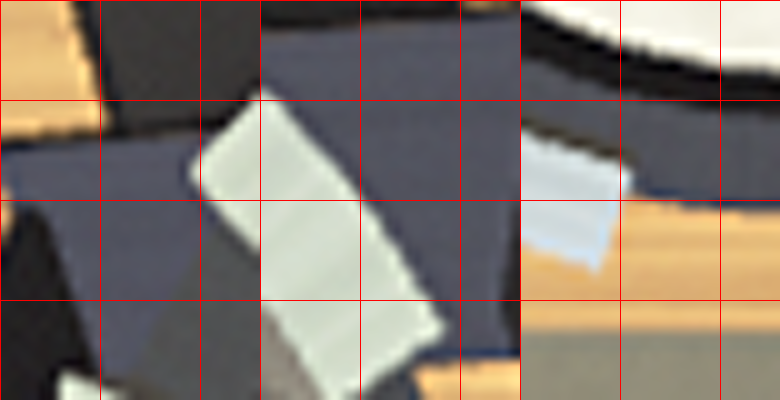

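```bash
python3 - <<'E'
from h import *
im=cv2.imread('pics/w3.png')
W=np.zeros((400,800,3),np.uint8)
for k,(x,y) in enumerate([(230,85),(375,85),(292,200)]):
    P=cv2.resize(im[y:y+38,x:x+38],None,fx=7,fy=7,interpolation=cv2.INTER_CUBIC)
    for g in range(0,38,10):cv2.line(P,(0,g*7),(265,g*7),(0,0,255),1);cv2.line(P,(g*7,0),(g*7,265),(0,0,255),1)
    W[:266,k*267:k*267+266]=P
cv2.imwrite('pics/w3e.png',W[:266])
E
```

```text
(no output)
```

View pics/w3e.png

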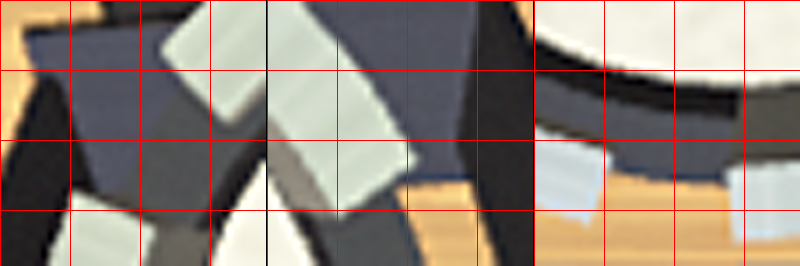

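```bash
sed -e "s/w2.npz/w3.npz/" lamp.py > lamp3.py
python3 - <<'E'
s=open('lamp3.py').read()
a=s.index('data=');b=s.index('obj=')
s=s[:a]+"""data=[(66,-7.5,303.1,222.1),(77,-7.5,299.7,232.1),(66,7.5,319.3,223.6),(77,7.5,320.4,234.6),
(66,127.5,385.7,115.7),(77,127.5,396.4,107.9),
(66,-112.5,252.1,117.4),(77,-112.5,241,112.1),(66,-127.5,261.7,102.4),(77,-127.5,253.1,91.9)]
"""+s[b:]
open('lamp3.py','w').write(s)
E
sed -e 's/from lamp import/from lamp3 import/' lamp2.py > lamp4.py; python3 lamp4.py
```

```text
res [[0.9, 0.3], [-0.1, 0.2], [-0.7, -0.4], [0.2, 0.1], [0.6, 0.4], [-0.5, -0.2], [0.0, -1.0], [0.3, 0.0], [-0.9, 0.9], [0.3, -0.2]]
collar [ 501.18622832 -205.74816411  188.28423937] z [-0.54487914 -0.05302652  0.83683625] tilt 33.192472103667185 lean azimuth -174.44159561577865
open dir [ 0.83526166 -0.12214618  0.53611405]
seat [ 519.43967963 -203.97177566  160.25022504] axispt [ 535.78605393 -202.38098004  135.14513758]
lampx [0.83290143 0.08105626 0.54745328] y [-0.09686036  0.99529798  0.        ] phi -11.68176233908796
LED ctr proj at various heights [[320.4, 150.9], [321.0, 149.6], [321.5, 148.3]] obs 361.7,160.2
top collar proj [386.48612973 210.661701  ] knobs [353.00719979 205.67885929] [412.42156709 198.58264165] [414.54512189 138.51470771] [235.23988215 154.63340861]
scene collar proj [294.74047667 139.82509802] knobs [306.65126542 169.41027343] [270.9857309  138.37040081] [414.54512189 138.51470771] [235.23988215 154.63340861]
```

```bash
cat > joint.py <<'E'
import lamp,lamp3
from h import *
from scipy.optimize import least_squares
def leds(f,box):
    im=cv2.imread(f);hsv=cv2.cvtColor(im,cv2.COLOR_BGR2HSV)
    m=cv2.inRange(hsv,(18,130,90),(35,255,255));n,l,s,c=cv2.connectedComponentsWithStats(m)
    return np.array([c[i] for i in range(1,n) if s[i][4]>3 and box[0]<c[i][0]<box[1] and box[2]<c[i][1]<box[3] and s[i][4]>(100 if 'w' in f else 6)])
A=leds('pics/w2.png',(310,410,110,210));B=leds('pics/w3.png',(270,370,90,200));T=leds('pics/top0.png',(360,410,185,230))
def srt(P,ax):
    c=P.mean(0);i=np.argmin(np.linalg.norm(P-c,axis=1));o=np.delete(P,i,0)
    ang=np.degrees(np.arctan2(*(o-P[i]).T[::-1]))
    return P[i],o[np.argsort(ang)],np.sort(ang)
def go():
    views=[(lamp.C,lamp.data),(lamp3.C,lamp3.data)]
    def f(x):
        R=Ro.from_rotvec(x[3:6]).as_matrix();o=[]
        for C,d in views:
            for rr,a,u,v in d:
                a=np.radians(a);P=x[:3]+R@[rr*np.cos(a),rr*np.sin(a),0]
                o+=list(proj(C,P)-[u,v])
        return np.array(o)
    x0=np.r_[lamp3.pc,Ro.from_matrix(lamp3.Rl).as_rotvec()]
    s=least_squares(f,x0,loss='soft_l1');return s.x[:3],Ro.from_rotvec(s.x[3:6]).as_matrix(),f(s.x)
if __name__=='__main__':
    pc,R,res=go();print('joint',pc,R[:,2],'tilt',np.degrees(np.arccos(R[2,2])),'open',R[:,0],'rms',res.std())
    print(len(A),len(B),len(T))
    a=srt(A,0);b=srt(B,0);print(a[2],b[2])
    # match by nearest angle
    X=[tri([ray(lamp.C,*a[0]),ray(lamp3.C,*b[0])])]
    for q,an in zip(a[1],a[2]):
        k=np.argmin(np.abs((b[2]-an+180)%360-180));X.append(tri([ray(lamp.C,*q),ray(lamp3.C,*b[1][k])]))
    P=np.array([x[0] for x in X]);print([max(x[1]).round(2) for x in X])
    n=np.linalg.svd(P-P.mean(0))[2][2];n*=np.sign(n[2]);print('led n',n,'tilt',np.degrees(np.arccos(n[2])),'c',P.mean(0))
    d=P.mean(0)-pc;print('led along',d@R[:,2],'off axis',d-(d@R[:,2])*R[:,2])
    if len(T): print('top',T.mean(0),proj(cam('top'),P.mean(0)))
E
python3 joint.py
```

```text
joint [ 501.61774029 -205.7854519   187.96540202] [-0.53983872 -0.04078193  0.84077999] tilt 32.77742340904154 open [ 0.83771787 -0.1238972   0.53186301] rms 0.699414828536051
7 7 7
[-156.04336362  -95.92370193  -32.81692178   23.75763186   83.81623449
  147.39812672] [-153.51159388  -93.8160066   -33.64444695   26.59826449   86.16763596
  146.08426686]
[np.float64(0.05), np.float64(0.1), np.float64(0.06), np.float64(0.07), np.float64(0.04), np.float64(0.01), np.float64(0.06)]
led n [-0.54186156 -0.0376296   0.83962496] tilt 32.89946294199011 c [ 518.46756768 -204.89382194  161.09485428]
led along -31.724770482682548 off axis [-0.27643203 -0.40216755 -0.19699551]
top [385.04800086 206.11779476] [384.79747171 206.32730519]
```

```bash
python3 -m crank '[[6.2,0,0,4,0,0,1],[6.2,0,0,4,0,0,1],[6.2,0,0,4,0,0,1],[6.2,0,0,4,0,0,1],[6.2,0,0,4,0,0,1],[0,6.4,0,3,0,0,1],[0,6.4,0,3,0,0,1],[0,6.4,0,3,0,0,1],[0,6.4,0,0,0,0,1],[0,6.4,0,0,0,0,1]]'
cat > to.py <<'E'
from h import *
import sys
# print shift (cm, tool axes) and turn (deg rotvec, tool axes) to target
def want(P,R):
    p,Rc=toolpose()
    print('p',p.round(1),'shift cm',(Rc.T@(np.asarray(P)-p)/10).round(2),'turn',np.degrees(Ro.from_matrix(Rc.T@R).as_rotvec()).round(2),'F',r.sense()['contact_force'].round(1),'T',r.sense()['wrist_torque'].round(2),'op',round(r.sense()['opening'],3),'t',round(r.sense()['clock'],2))
def Rdown(yaw):
    a=np.radians(yaw);x=np.array([np.cos(a),np.sin(a),0]);y=np.array([0,0,-1.]);return np.c_[x,y,np.cross(x,y)]
E
python3 -c "
from to import *
want([580,192.7,150],Rdown(51))"
```

```text
clock: 4.47
eef_pos: [504.2, 65.9, 314.2]
tcp_rot: [-1.643, -0.013, 0.972]
contact_force: [-0.3, -1.2, 0.4]
opening: 0.997
p [504.2  65.9 314.2] shift cm [14.54 16.49  2.07] turn [4.09 4.66 0.89] F [-0.3 -1.2  0.4] T [-0.03 -0.03  0.  ] op 0.997 t 4.47
```

```bash
python3 -m crank '[[4.1,4.7,0.9,0,0,0,1],[0,0,0,2.5,2.6,0.5,1],[0,0,0,2.5,2.6,0.5,1],[0,0,0,2.5,2.6,0.5,1],[0,0,0,2.5,2.6,0.5,1],[0,0,0,2.5,2.6,0.5,1],[0,0,0,2.1,2.6,0.3,1],[0,0,0,0,0,0,1],[0,0,0,0,0,0,1],[0,0,0,0,0,0,1]]'
python3 - <<'E'
from to import *
want([580,192.7,150],Rdown(51))
p,R=toolpose();np.savez('pics/w4.npz',p=p,R=R)
cv2.imwrite('pics/w4.png',cams.grab_frame('wrist'))
E
```

```text
clock: 5.3
eef_pos: [594.6, 207.4, 153.2]
tcp_rot: [-1.592, 0.017, 0.873]
contact_force: [0.9, -0.8, 0.2]
opening: 1.001
p [594.6 207.4 153.2] shift cm [-2.05  0.35  0.18] turn [ 1.22 -0.95 -1.  ] F [ 0.9 -0.8  0.2] T [-0.01  0.01  0.02] op 1.001 t 5.3
```

View pics/w4.png

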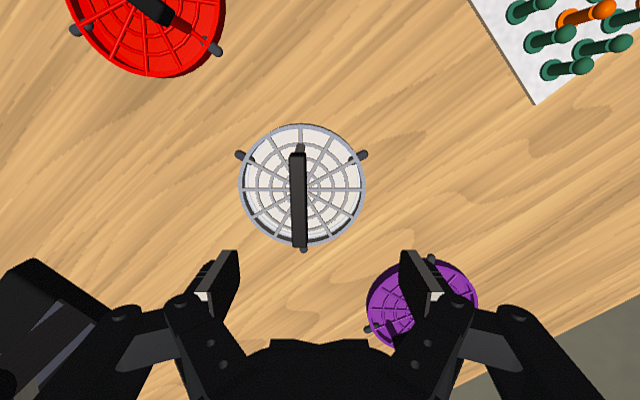

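```bash
python3 - <<'E'
from to import *
z=np.load('pics/w4.npz');C=cam('wrist',(z['p'],z['R']))
im=cv2.imread('pics/w4.png');hsv=cv2.cvtColor(im,cv2.COLOR_BGR2HSV)
m=(hsv[...,2]<60).astype(np.uint8);w=np.zeros_like(m);w[145:249,285:313]=1;m&=w
m=cv2.morphologyEx(m,cv2.MORPH_OPEN,np.ones((7,7)))
c=max(cv2.findContours(m,0,2)[0],key=cv2.contourArea);print(cv2.minAreaRect(c),cv2.boundingRect(c))
vx,vy,x0,y0=cv2.fitLine(c,cv2.DIST_L2,0,.01,.01).ravel();print(vx,vy)
b=cv2.boundingRect(c)
E1=onplane(C,x0+(b[1]-y0)*vx/vy,b[1],59);E2=onplane(C,x0+(b[1]+b[3]-y0)*vx/vy,b[1]+b[3],59)
print(E1,E2,(E1+E2)/2,np.linalg.norm(E1-E2),np.degrees(np.arctan2(*(E2-E1)[1::-1])))
m=((hsv[...,1]<60)|(hsv[...,2]<70)).astype(np.uint8);w[:]=0;w[115:252,225:380]=1;m&=w
m=cv2.morphologyEx(m,cv2.MORPH_CLOSE,np.ones((5,5)));m=cv2.morphologyEx(m,cv2.MORPH_OPEN,np.ones((17,17)))
c=max(cv2.findContours(m,0,2)[0],key=cv2.contourArea);e=cv2.fitEllipse(c);print(e,onplane(C,*e[0],16))
for q in[(239,155),(364,155),(303,250)]:
    P=onplane(C,*q,13);print(P)
crop=cv2.resize(im[115:260,225:385],None,fx=4,fy=4,interpolation=cv2.INTER_CUBIC);cv2.imwrite('pics/w4c.png',crop)
E
```

```text
((299.5, 231.0), (32.0, 15.0), 90.0) (292, 215, 16, 33)
0.005315831 0.9999859
[592.48654487 185.40227864  59.        ] [617.17233622 163.96932879  59.        ] [604.82944054 174.68580372  59.        ] 32.691889420697436 -40.96550233073267
((301.4763488769531, 184.71505737304688), (121.26879119873047, 127.609130859375), 102.67024230957031) [580.42774322 193.52950691  16.        ]
[518.93515226 165.55527456  13.        ]
[597.06589732 259.48698279  13.        ]
[638.72459252 144.54859516  13.        ]
```

View pics/w4c.png

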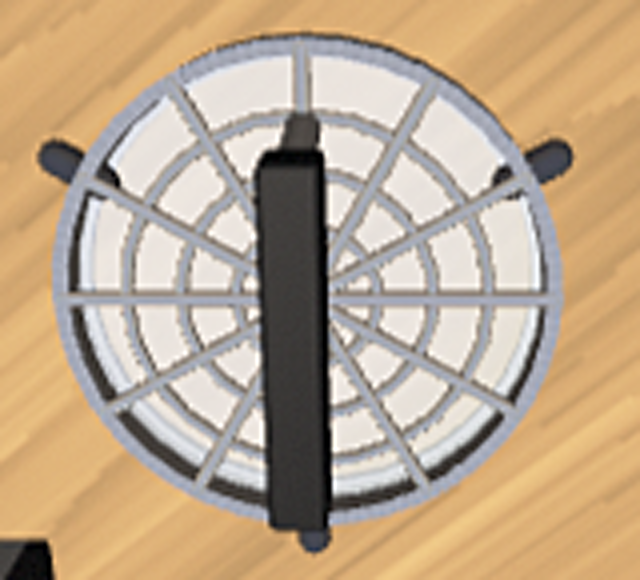

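```bash
python3 - <<'E'
from to import *
z=np.load('pics/w4.npz');C=cam('wrist',(z['p'],z['R']))
a=onplane(C,225+290/4,115+160/4,59);b=onplane(C,225+299/4,115+527/4,59);print(a,b,(a+b)/2,np.linalg.norm(a-b),np.degrees(np.arctan2(*(b-a)[1::-1])))
P=np.array([(a+b)[0]/2,(a+b)[1]/2,0]);print(P)
want([(a+b)[0]/2,(a+b)[1]/2,41],Rdown(50.5))
E
```

```text
[551.62563687 218.74134608  59.        ] [616.06393934 164.65437632  59.        ] [583.84478811 191.6978612   59.        ] 84.12903851816085 -40.00877201893381
[583.84478811 191.6978612    0.        ]
p [594.7 207.2 153.8] shift cm [-1.71 11.31  0.09] turn [ 1.25 -0.47 -0.94] F [ 0.2 -0.1 -0.4] T [ 0.    0.   -0.01] op 1.003 t 5.35
```

```bash
python3 -m crank '[[1.25,0,-0.95,0,0,0,1],[0,0,0,-0.9,1.8,0,1],[0,0,0,-0.8,1.8,0,1],[0,0,0,0,1.8,0,1],[0,0,0,0,0.6,0,1],[0,0,0,0,0,0,1],[0,0,0,0,0,0,1],[0,0,0,0,0,0,1],[0,0,0,0,0,0,1],[0,0,0,0,0,0,1]]' 60
python3 - <<'E'
from to import *
want([582.5,192.3,41],Rdown(50))
p,R=toolpose();np.savez('pics/w5.npz',p=p,R=R)
cv2.imwrite('pics/w5.png',cams.grab_frame('wrist'))
E
```

```text
clock: 6.18
eef_pos: [591.8, 191.6, 107.9]
tcp_rot: [-1.585, -0.015, 0.868]
contact_force: [0.8, 0.9, -0.2]
opening: 1.001
p [591.8 191.6 107.9] shift cm [-0.65  6.67  0.85] turn [ 0.8  -0.27  0.87] F [ 0.8  0.9 -0.2] T [ 0.03  0.01 -0.03] op 1.001 t 6.18
```

View pics/w5.png

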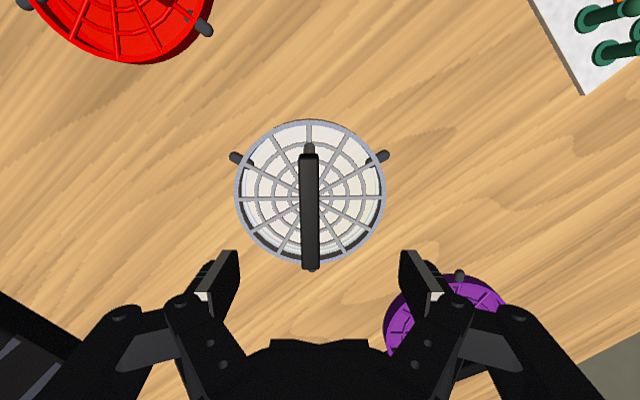

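```bash
python3 -m crank '[[0.8,-0.3,0.9,0,0,0,1],[0,0,0,-0.65,1.7,0.85,1],[0,0,0,0,1.7,0,1],[0,0,0,0,1.6,0,1],[0,0,0,0,0,0,1],[0,0,0,0,0,0,1],[0,0,0,0,0,0,1],[0,0,0,0,0,0,1],[0,0,0,0,0,0,1],[0,0,0,0,0,0,1]]' 60
python3 - <<'E'
from to import *
want([582.5,192.3,41],Rdown(50))
E
```

```text
clock: 7.07
eef_pos: [585.5, 194.3, 63.6]
tcp_rot: [-1.576, -0.008, 0.874]
contact_force: [0.4, -0.2, -0.5]
opening: 0.998
p [585.5 194.3  63.6] shift cm [-0.37  2.26  0.11] turn [0.29 0.1  0.44] F [ 0.4 -0.2 -0.5] T [0.01 0.01 0.02] op 0.998 t 7.07
```

```bash
python3 -m crank '[[0.3,0,0.45,0,0,0,1],[0,0,0,-0.4,1.3,0.1,1],[0,0,0,-0.1,1.2,0,1],[0,0,0,0,0.2,0,1],[0,0,0,0,0,0,0],[0,0,0,0,0,0,-0.5],[0,0,0,0,0,0,-1],[0,0,0,0,0,0,-1],[0,0,0,0,0,0,-1],[0,0,0,0,0,0,-1]]' 60
python3 -m crank '[[0,0,0,0,0,0,-1],[0,0,0,0,0,0,-1],[0,0,0,0,0,0,-1],[0,0,0,0,0,0,-1],[0,0,0,0,0,0,-1],[0,0,0,0,0,0,-1],[0,0,0,0,-1,0,-1],[0,0,0,0,-1,0,-1],[0,0,0,0,-1,0,-1],[0,0,0,0,0,0,-1]]' 60
python3 - <<'E'
from to import *
want([582.5,192.3,41],Rdown(50))
p,R=toolpose();np.savez('pics/w6.npz',p=p,R=R)
cv2.imwrite('pics/w6.png',cams.grab_frame('wrist'))
E
```

```text
clock: 7.9
eef_pos: [584.2, 191.9, 38.9]
tcp_rot: [-1.572, -0.002, 0.874]
contact_force: [-4.8, -0.6, 7.2]
opening: 0.152
clock: 8.73
eef_pos: [582.8, 191.5, 70.7]
tcp_rot: [-1.571, 0.0, 0.874]
contact_force: [0.2, 0.8, -3.8]
opening: 0.155
p [582.8 191.5  70.7] shift cm [0.04 2.97 0.07] turn [-0.01  0.1  -0.01] F [ 0.2  0.8 -3.8] T [ 0.02 -0.06 -0.01] op 0.155 t 8.73
```

View pics/w6.png

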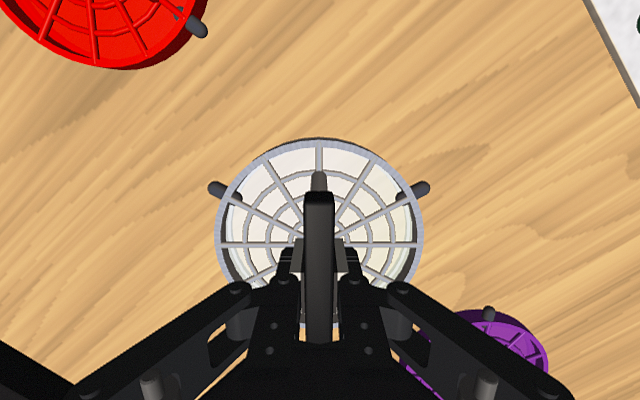

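```bash
python3 - <<'E'
from to import *
C=cam('wrist',(np.zeros(3),np.eye(3)))
def pl(u,v,y):
    c,d=ray(C,u,v);return (c+d*(y-c[1])/d[1]).round(1)
for q in[(209,186),(428,186)]:print('pin',pl(*q,26))
im=cv2.imread('pics/w6.png');hsv=cv2.cvtColor(im,cv2.COLOR_BGR2HSV)
# rim top outer edge points : left, right extremes and top
for q in[(215,240),(424,240),(319,141)]:print('rim18',pl(*q,21))
cv2.imwrite('pics/w6c.png',cv2.resize(im[130:330,200:440],None,fx=3.3,fy=3,interpolation=cv2.INTER_CUBIC))
E
```

```text
pin [-64.3  26.   35.5]
pin [63.9 26.  35.6]
rim18 [-62.8  21.    3. ]
rim18 [63.7 21.   3. ]
rim18 [ 0.1 21.  62.2]
```

View pics/w6c.png

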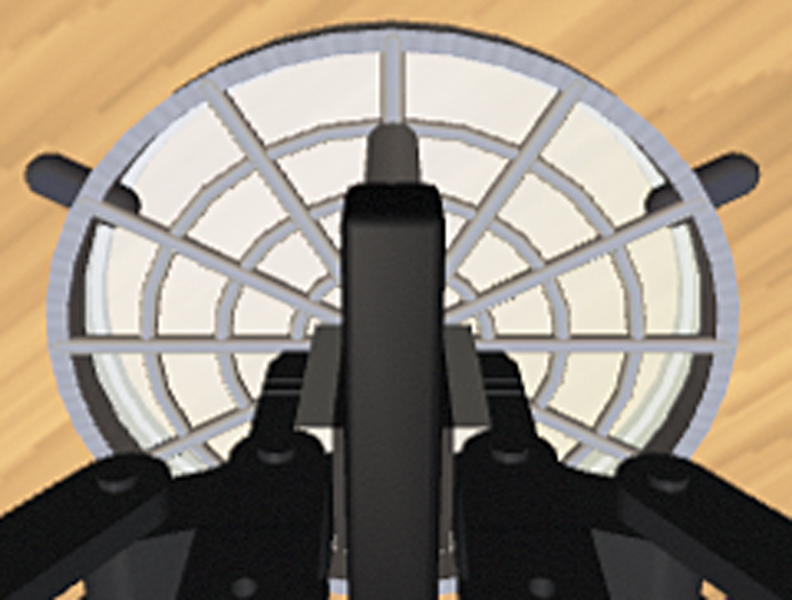

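```bash
cat > L.py <<'E'
from to import *
zl=np.array([-.5405,-.0395,.840]);zl/=np.linalg.norm(zl)
pc=np.array([501.5,-205.9,188.0]);seat=pc-33.5*zl
o=np.array([.8377,-.1239,.5319]);o-=o@zl*zl;o/=np.linalg.norm(o)
OFF=np.array([0,-11,-1.2])
def Rg(turn=0):
    g=Ro.from_rotvec(np.radians(turn)*zl).as_matrix()@o   # guard x
    return np.c_[np.cross(zl,g),-zl,-g]
def tgt(h,turn=0,ex=0,ey=0,off=OFF):
    R=Rg(turn);return seat+h*zl+ex*Rg()[:,2]+ey*Rg()[:,0]-R@off,R
def state(off=OFF):
    p,R=toolpose();H=p+R@off-seat
    g=-R[:,2];Q=Rg()
    F=r.sense()['contact_force'];T=r.sense()['wrist_torque']
    print('h',(H@zl).round(1),'lat toolx,z',(H@Q[:,0]).round(1),(H@Q[:,2]).round(1),'clock',np.degrees(np.arctan2(np.cross(o,g)@zl,o@g)).round(1),'tilt',np.degrees(np.arccos(min(1,-R[:,1]@zl))).round(1),'F tool',(R.T@F).round(1),'T',(R.T@T).round(2),'q',r.sense()['qpos'].round(2)[-3:],'op',round(r.sense()['opening'],3),'t',round(r.sense()['clock'],2))
E
python3 -m crank '[[0,0,0,0,-4,0,-1],[0,0,0,0,-4,0,-1],[0,0,0,-3,-2.1,-1.36,-1],[0,0,0,-3,-2.1,-1.36,-1],[0,0,0,-3,-2.1,-1.36,-1],[0,0,0,-3,-2.1,-1.36,-1],[0,0,0,-3,-2.1,-1.36,-1],[0,0,0,-3,-2.1,-1.36,-1],[0,0,0,-3,-2.1,-1.36,-1],[0,0,0,-3,-2.1,-1.36,-1]]' 60
python3 -c "
from L import *
want(*tgt(150)); state()"
```

```text
clock: 9.62
eef_pos: [506.4, -67.0, 323.8]
tcp_rot: [-1.566, 0.006, 0.883]
contact_force: [1.2, -0.8, -4.5]
opening: 0.15
p [506.4 -67.  323.8] shift cm [-15.02   4.85  -4.23] turn [-30.01 -31.99 -15.41] F [ 1.2 -0.8 -4.5] T [ 0.01 -0.1  -0.02] op 0.15 t 9.62
h 148.2 lat toolx,z 152.2 -66.1 clock -38.1 tilt 33.3 F tool [ 0.2  4.5 -1.5] T [-0.07  0.02 -0.07] q [-0.    1.27 -1.02] op 0.15 t 9.62
```

```bash
python3 -m crank '[[-4.3,-4.6,-2.2,0,0,0,-1],[-4.3,-4.6,-2.2,0,0,0,-1],[-4.3,-4.6,-2.2,0,0,0,-1],[-4.3,-4.6,-2.2,0,0,0,-1],[-4.3,-4.6,-2.2,0,0,0,-1],[-4.3,-4.6,-2.2,0,0,0,-1],[-4.3,-4.6,-2.2,0,0,0,-1],[0,0,0,0,0,0,-1],[0,0,0,0,0,0,-1],[0,0,0,0,0,0,-1]]' 60
python3 -c "
from L import *
want(*tgt(150)); state()"
```

```text
clock: 10.45
eef_pos: [500.5, -74.5, 328.1]
tcp_rot: [-2.143, -0.09, 1.486]
contact_force: [0.2, -0.1, -5.6]
opening: 0.155
p [500.5 -74.5 328.1] shift cm [-14.39   0.85   5.94] turn [ 0.4   0.23 -0.52] F [ 0.2 -0.1 -5.6] T [0.03 0.73 0.  ] op 0.155 t 10.45
h 157.6 lat toolx,z 144.3 -58.7 clock 0.2 tilt 0.7 F tool [-0.6  4.8  2.8] T [0.73 0.03 0.07] q [ 0.29  0.63 -1.91] op 0.155 t 10.45
```

```bash
python3 -m crank '[[0,0,0,-3.6,0.2,1.5,-1],[0,0,0,-3.6,0.2,1.5,-1],[0,0,0,-3.6,0.2,1.5,-1],[0,0,0,-3.6,0.2,1.5,-1],[0.4,0.2,-0.5,0,0,0,-1],[0,0,0,0,0,0,-1],[0,0,0,0,0,0,-1],[0,0,0,0,0,0,-1],[0,0,0,0,0,0,-1],[0,0,0,0,0,0,-1]]' 60
python3 - <<'E'
from L import *
want(*tgt(150)); state()
p,R=toolpose();np.savez('pics/w7.npz',p=p,R=R)
cv2.imwrite('pics/w7.png',cams.grab_frame('wrist'))
cv2.imwrite('pics/s7.png',cv2.resize(cams.grab_frame('scene')[80:220,210:380],None,fx=4,fy=4,interpolation=cv2.INTER_CUBIC))
E
```

```text
clock: 11.28
eef_pos: [448.9, -212.0, 278.8]
tcp_rot: [-2.13, -0.109, 1.484]
contact_force: [-0.2, -0.5, -4.4]
opening: 0.154
p [ 448.9 -212.   278.8] shift cm [ 0.13 -0.05  0.63] turn [-0.32 -0.44  0.32] F [-0.2 -0.5 -4.4] T [-0.03  0.63 -0.01] op 0.154 t 11.28
h 149.4 lat toolx,z -1.4 -6.4 clock -0.4 tilt 0.5 F tool [-1.   3.5  2.5] T [0.62 0.02 0.12] q [ 0.62  0.71 -2.57] op 0.154 t 11.28
```

View pics/w7.png

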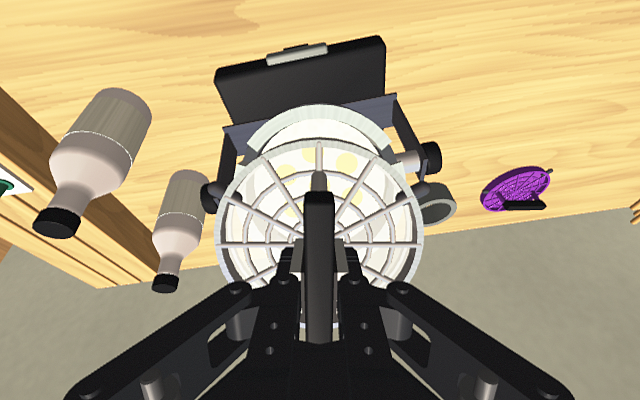

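View pics/s7.png

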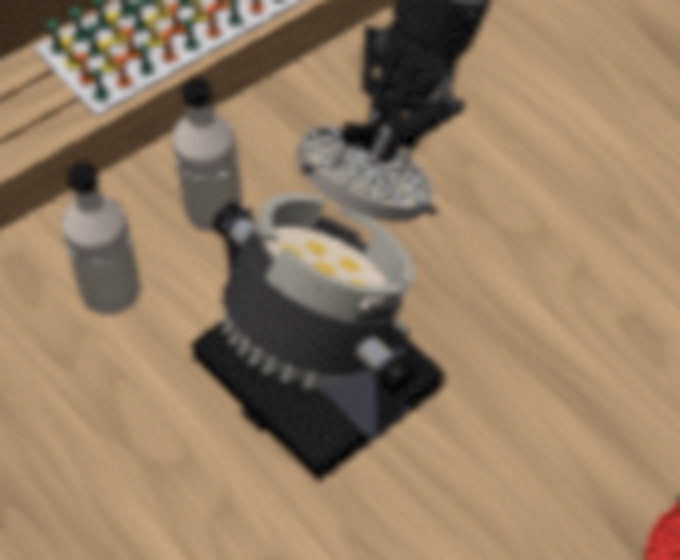

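```bash
python3 -m crank '[[-0.3,-0.4,0.3,0.15,0,0.65,-1],[0,0,0,0,1.5,0,-1],[0,0,0,0,1.5,0,-1],[0,0,0,0,1.5,0,-1],[0,0,0,0,0.9,0,-1],[0,0,0,0,0,0,-1],[0,0,0,0,0,0,-1],[0,0,0,0,0,0,-1],[0,0,0,0,0,0,-1],[0,0,0,0,0,0,-1]]' 60
python3 - <<'E'
from L import *
want(*tgt(90)); state()
E
```

```text
clock: 12.22
eef_pos: [472.2, -203.3, 230.3]
tcp_rot: [-2.14, -0.096, 1.494]
contact_force: [0.0, 1.0, -3.7]
opening: 0.154
p [ 472.2 -203.3  230.3] shift cm [-0.44  0.58 -0.11] turn [ 0.2   0.47 -0.01] F [ 0.   1.  -3.7] T [-0.04  0.71 -0.03] op 0.154 t 12.22
h 95.8 lat toolx,z 4.4 1.2 clock 0.5 tilt 0.2 F tool [0.6 3.2 2.1] T [0.7  0.03 0.13] q [ 0.73  0.57 -2.67] op 0.154 t 12.22
```

```bash
python3 -m crank '[[0.2,0.45,0,-0.45,0,-0.1,-1],[0,0,0,0,0,0,-1],[0,0,0,0,0.5,0,-1],[0,0,0,0,0.4,0,-1],[0,0,0,0,0,0,-1],[0,0,0,0,0,0,-1],[0,0,0,0,0,0,-1],[0,0,0,0,0,0,-1],[0,0,0,0,0,0,-1],[0,0,0,0,0,0,-1]]' 60
python3 - <<'E'
from L import *
want(*tgt(83)); state()
cv2.imwrite('pics/w8.png',cams.grab_frame('wrist'))
cv2.imwrite('pics/t8.png',cv2.resize(cams.grab_frame('top')[150:250,330:450],None,fx=5,fy=5,interpolation=cv2.INTER_CUBIC))
E
```

```text
clock: 13.05
eef_pos: [478.3, -209.0, 223.5]
tcp_rot: [-2.138, -0.099, 1.486]
contact_force: [0.5, -0.6, -4.9]
opening: 0.156
p [ 478.3 -209.   223.5] shift cm [0.14 0.4  0.11] turn [ 0.11 -0.03 -0.1 ] F [ 0.5 -0.6 -4.9] T [-0.05  0.68  0.  ] op 0.156 t 13.05
h 87.0 lat toolx,z -1.4 -1.0 clock -0.0 tilt 0.1 F tool [-1.1  4.4  2.2] T [ 0.67 -0.    0.13] q [ 0.74  0.55 -2.68] op 0.156 t 13.05
```

View pics/w8.png

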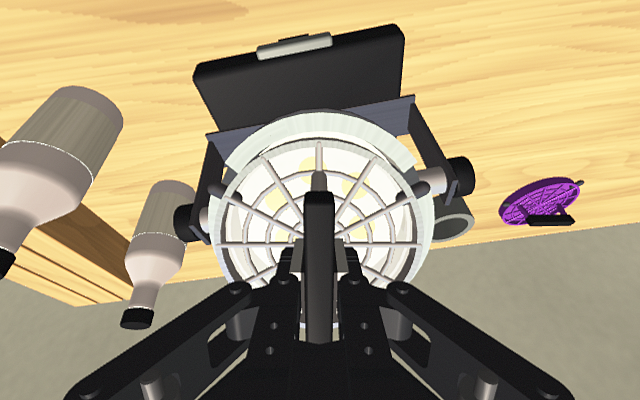

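View pics/t8.png

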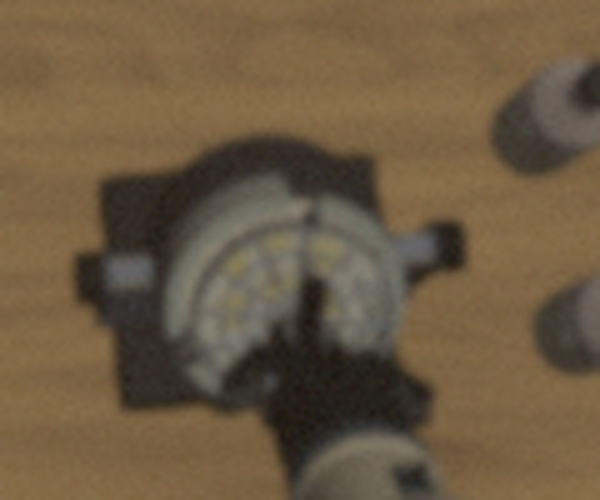

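```bash
python3 -m crank '[[0.1,0,-0.1,0.15,0,0.12,-1],[0,0,0,0,0,0,-1],[0,0,0,0,0.3,0,-1],[0,0,0,0,0.3,0,-1],[0,0,0,0,0.2,0,-1],[0,0,0,0,0,0,-1],[0,0,0,0,0,0,-1],[0,0,0,0,0,0,-1],[0,0,0,0,0,0,-1],[0,0,0,0,0,0,-1]]' 60
python3 - <<'E'
from L import *
want(*tgt(75)); state()
E
```

```text
clock: 13.98
eef_pos: [482.2, -206.8, 215.4]
tcp_rot: [-2.136, -0.101, 1.487]
contact_force: [0.3, -0.6, -3.9]
opening: 0.154
p [ 482.2 -206.8  215.4] shift cm [-0.03  0.3  -0.02] turn [-0.01 -0.03  0.01] F [ 0.3 -0.6 -3.9] T [-0.02  0.66  0.02] op 0.154 t 13.98
h 78.0 lat toolx,z 0.3 0.2 clock -0.0 tilt 0.0 F tool [-0.9  3.4  1.7] T [0.66 0.   0.09] q [ 0.76  0.53 -2.69] op 0.154 t 13.98
```

```bash
python3 -m crank '[[0,0,0,0,0.2,0,-1],[0,0,0,0,0.2,0,-1],[0,0,0,0,0.2,0,-1],[0,0,0,0,0.2,0,-1],[0,0,0,0,0,0,-1],[0,0,0,0,0,0,-1],[0,0,0,0,0,0,-1],[0,0,0,0,0,0,-1],[0,0,0,0,0,0,-1],[0,0,0,0,0,0,-1]]' 60
python3 - <<'E'
from L import *
want(*tgt(56)); state()
E
```

```text
clock: 14.82
eef_pos: [487.1, -206.5, 208.1]
tcp_rot: [-2.136, -0.1, 1.487]
contact_force: [0.6, -0.1, -4.3]
opening: 0.148
p [ 487.1 -206.5  208.1] shift cm [-0.02  1.32 -0.01] turn [ 0.01 -0.03 -0.01] F [ 0.6 -0.1 -4.3] T [-0.08  0.72  0.  ] op 0.148 t 14.82
h 69.2 lat toolx,z 0.2 0.1 clock -0.0 tilt 0.0 F tool [-0.5  4.   1.8] T [ 0.71 -0.01  0.16] q [ 0.78  0.52 -2.71] op 0.148 t 14.82
```

Pins are already below the collar top (h = 69 mm) with no contact force, so I'll carry on down.

```bash
python3 -m crank '[[0,0,0,0,0.2,0,-1],[0,0,0,0,0.2,0,-1],[0,0,0,0,0.2,0,-1],[0,0,0,0,0.2,0,-1],[0,0,0,0,0.2,0,-1],[0,0,0,0,0,0,-1],[0,0,0,0,0,0,-1],[0,0,0,0,0,0,-1],[0,0,0,0,0,0,-1],[0,0,0,0,0,0,-1]]' 60
python3 - <<'E'
from L import *
want(*tgt(56)); state()
cv2.imwrite('pics/w9.png',cams.grab_frame('wrist'))
E
```

```text
clock: 15.65
eef_pos: [493.1, -206.1, 198.6]
tcp_rot: [-2.136, -0.101, 1.487]
contact_force: [0.6, 0.5, -4.5]
opening: 0.155
p [ 493.1 -206.1  198.6] shift cm [-0.01  0.2  -0.01] turn [ 0.   -0.04 -0.01] F [ 0.6  0.5 -4.5] T [-0.04  0.73  0.06] op 0.155 t 15.65
h 58.0 lat toolx,z 0.1 0.1 clock -0.0 tilt 0.0 F tool [0.1 4.2 2. ] T [ 0.73 -0.04  0.09] q [ 0.81  0.49 -2.74] op 0.155 t 15.65
```

View pics/w9.png

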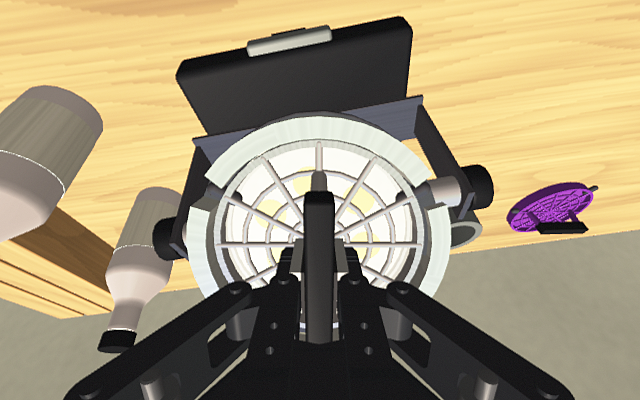

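```bash
python3 -m crank '[[0,0,0,0,0.1,0,-1],[0,0,0,0,0,0,-1],[0,0,0,0,0.1,0,-1],[0,0,0,0,0,0,-1],[0,0,0,0,0.05,0,-1],[0,0,0,0,0,0,-1],[0,0,0,0,0,0,-1],[0,0,0,0,0,0,-1],[0,0,0,0,0,0,-1],[0,0,0,0,0,0,-1]]' 60
python3 - <<'E'
from L import *
want(*tgt(56)); state()
E
```

```text
clock: 16.53
eef_pos: [494.1, -206.2, 197.3]
tcp_rot: [-2.137, -0.1, 1.486]
contact_force: [-3.2, -0.7, -1.7]
opening: 0.15
p [ 494.1 -206.2  197.3] shift cm [-0.    0.03 -0.  ] turn [ 0.07 -0.02 -0.04] F [-3.2 -0.7 -1.7] T [-0.05  0.61 -0.03] op 0.15 t 16.53
h 56.3 lat toolx,z 0.0 0.0 clock -0.0 tilt 0.1 F tool [-1.1 -0.3  3.5] T [0.59 0.02 0.14] q [ 0.82  0.49 -2.74] op 0.15 t 16.53
```

Contact at h = 56.3 mm, which is the shelf height. I'll start the clockwise turn, which is positive about tool y.

```bash
python3 -m crank '[[0,2.5,0,0,0,0,-1],[0,2.5,0,0,0,0,-1],[0,2.5,0,0,0,0,-1],[0,2.5,0,0,0,0,-1],[0,0,0,0,0,0,-1],[0,0,0,0,0,0,-1],[0,0,0,0,0,0,-1],[0,0,0,0,0,0,-1],[0,0,0,0,0,0,-1],[0,0,0,0,0,0,-1]]' 60
python3 - <<'E'
from L import *
want(*tgt(56,-20)); state()
E
```

```text
clock: 17.37
eef_pos: [494.5, -205.3, 197.5]
tcp_rot: [-2.115, -0.195, 1.336]
contact_force: [-2.5, -0.2, -0.5]
opening: 0.157
p [ 494.5 -205.3  197.5] shift cm [-0.06  0.03  0.02] turn [0.05 9.87 0.09] F [-2.5 -0.2 -0.5] T [-0.12  0.72 -0.06] op 0.157 t 17.37
h 56.3 lat toolx,z 0.7 -0.3 clock -10.1 tilt 0.1 F tool [-0.9 -0.9  2.2] T [0.65 0.01 0.34] q [ 0.82  0.49 -2.57] op 0.157 t 17.37
```

```bash
python3 -m crank '[[0,2.5,0,-0.06,0,0,-1],[0,2.5,0,0,0,0,-1],[0,2.5,0,0,0,0,-1],[0,2.5,0,0,0,0,-1],[0,2.5,0,0,0,0,-1],[0,2.5,0,0,0,0,-1],[0,2.5,0,0,0,0,-1],[0,2.5,0,0,0,0,-1],[0,0,0,0,0,0,-1],[0,0,0,0,0,0,-1]]' 60
python3 - <<'E'
from L import *
want(*tgt(56,-36)); state()
E
```

```text
clock: 18.2
eef_pos: [495.3, -204.2, 198.2]
tcp_rot: [-2.022, -0.37, 1.013]
contact_force: [-4.5, -0.6, -1.5]
opening: 0.154
p [ 495.3 -204.2  198.2] shift cm [-0.18  0.03  0.01] turn [-0.11  5.48  0.3 ] F [-4.5 -0.6 -1.5] T [-0.24  0.81 -0.23] op 0.154 t 18.2
h 56.3 lat toolx,z 1.6 -1.0 clock -30.5 tilt 0.3 F tool [-3.2 -1.2  3.3] T [0.44 0.09 0.75] q [ 0.82  0.49 -2.21] op 0.154 t 18.2
```

```bash
python3 -m crank '[[0,0,0,-0.15,0,0,-1],[-0.1,2.7,0.3,0,0,0,-1],[0,2.6,0,0,0,0,-1],[0,0,0,0,0,0,-1],[0,0,0,0,0.1,0,-1],[0,0,0,0,0.1,0,-1],[0,0,0,0,0.1,0,-1],[0,0,0,0,0.1,0,-1],[0,0,0,0,0,0,-1],[0,0,0,0,0,0,-1]]' 60
python3 - <<'E'
from L import *
want(*tgt(50,-36)); state()
E
```

```text
clock: 19.03
eef_pos: [497.3, -204.9, 193.2]
tcp_rot: [-1.991, -0.401, 0.929]
contact_force: [0.8, -0.1, -4.1]
opening: 0.154
p [ 497.3 -204.9  193.2] shift cm [-0.05  0.11 -0.02] turn [-0.1   0.71  0.06] F [ 0.8 -0.1 -4.1] T [-0.03  0.66 -0.03] op 0.154 t 19.03
h 51.1 lat toolx,z 0.5 -0.2 clock -35.3 tilt 0.1 F tool [-1.2  3.9  1. ] T [0.46 0.03 0.47] q [ 0.83  0.48 -2.14] op 0.154 t 19.03
```

It has dropped into the notches (h = 51.1 mm, no axial load). I'll press it gently to the bottom.

```bash
python3 -m crank '[[0,0.7,0,-0.05,0.1,0,-1],[0,0,0,0,0,0,-1],[0,0,0,0,0.08,0,-1],[0,0,0,0,0,0,-1],[0,0,0,0,0.05,0,-1],[0,0,0,0,0,0,-1],[0,0,0,0,0,0,-1],[0,0,0,0,0,0,-1],[0,0,0,0,0,0,-1],[0,0,0,0,0,0,-1]]' 60
python3 - <<'E'
from L import *
want(*tgt(50,-36)); state()
cv2.imwrite('pics/w10.png',cams.grab_frame('wrist'))
E
```

```text
clock: 19.87
eef_pos: [497.8, -205.0, 192.7]
tcp_rot: [-1.989, -0.407, 0.918]
contact_force: [-1.4, 1.2, -2.1]
opening: 0.154
p [ 497.8 -205.   192.7] shift cm [-0.04  0.04  0.  ] turn [0.01 0.02 0.13] F [-1.4  1.2 -2.1] T [0.01 0.58 0.07] op 0.154 t 19.87
h 50.4 lat toolx,z 0.3 -0.3 clock -36.0 tilt 0.1 F tool [-0.8  1.   2.5] T [ 0.46 -0.03  0.36] q [ 0.84  0.48 -2.13] op 0.154 t 19.87
```

View pics/w10.png

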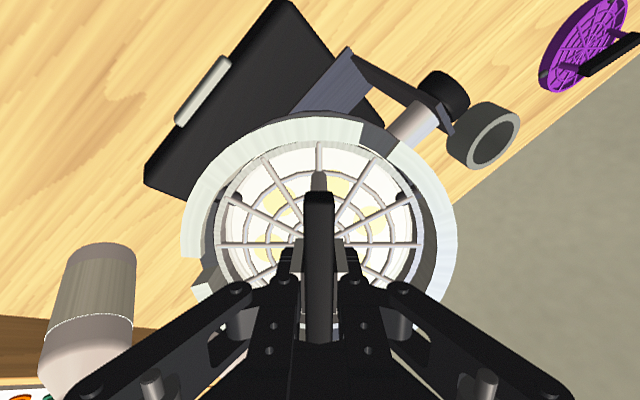

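```bash
python3 -m crank '[[0,0,0,0,0,0,-0.3],[0,0,0,0,0,0,-0.3],[0,0,0,0,0,0,-0.3],[0,0,0,0,0,0,-0.3],[0,0,0,0,0,0,-0.3],[0,0,0,0,0,0,-0.3],[0,0,0,0,0,0,-0.3],[0,0,0,0,0,0,-0.3],[0,0,0,0,0,0,-0.3],[0,0,0,0,0,0,-0.3]]' 60
python3 - <<'E'
from L import *
state()
cv2.imwrite('pics/w11.png',cams.grab_frame('wrist'))
E
```

```text
clock: 20.75
eef_pos: [500.2, -206.8, 194.7]
tcp_rot: [-1.994, -0.408, 0.918]
contact_force: [0.3, -0.2, -0.0]
opening: 0.345
h 50.9 lat toolx,z -1.0 -3.5 clock -36.0 tilt 0.4 F tool [-0.   0.2 -0.3] T [0.23 0.04 0.16] q [ 0.84  0.48 -2.13] op 0.345 t 20.75
```

View pics/w11.png

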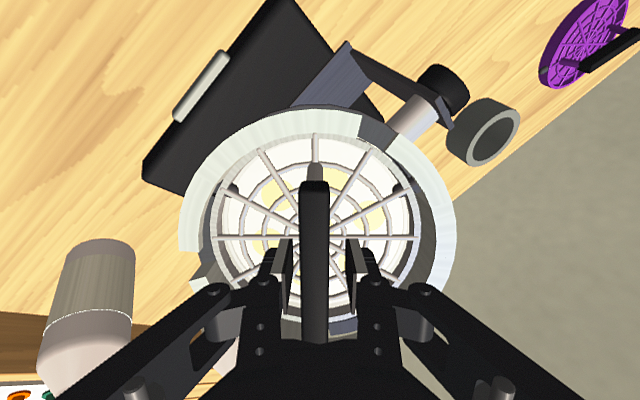

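```bash
python3 -m crank '[[0,0,0,0,-1,0,-0.3],[0,0,0,0,-1.5,0,-0.3],[0,0,0,0,-2,0,-0.3],[0,0,0,0,-2,0,-0.3],[0,0,0,0,-2,0,-0.3],[0,0,0,0,-2,0,-0.3],[0,0,0,0,-2,0,-0.3],[0,0,0,0,-2,0,-0.3],[0,0,0,0,0,0,-0.3],[0,0,0,0,0,0,-0.3]]' 60
python3 - <<'E'
from L import *
state()
p,R=toolpose();np.savez('pics/w12.npz',p=p,R=R)
cv2.imwrite('pics/w12.png',cams.grab_frame('wrist'))
a=cams.grab_frame('scene');b=cams.grab_frame('top');cv2.imwrite('pics/s12f.png',a);cv2.imwrite('pics/t12f.png',b)
W=np.hstack([cv2.resize(a[100:220,220:340],(400,400),interpolation=cv2.INTER_CUBIC),cv2.resize(b[150:250,340:440],(400,400),interpolation=cv2.INTER_CUBIC)]);cv2.imwrite('pics/st12.png',W)
E
```

```text
clock: 21.63
eef_pos: [416.5, -211.8, 319.9]
tcp_rot: [-1.99, -0.405, 0.917]
contact_force: [0.3, -0.8, -0.7]
opening: 0.354
h 201.5 lat toolx,z -0.4 -0.8 clock -36.0 tilt 0.1 F tool [-0.7  0.7 -0.5] T [ 0.14 -0.01  0.14] q [ 0.58  0.83 -1.92] op 0.354 t 21.63
```

View pics/w12.png

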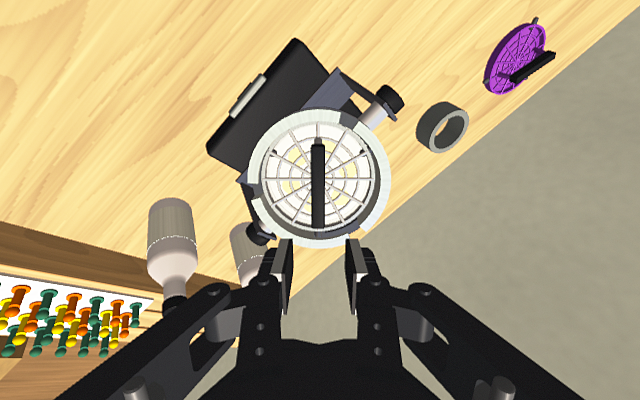

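View pics/st12.png

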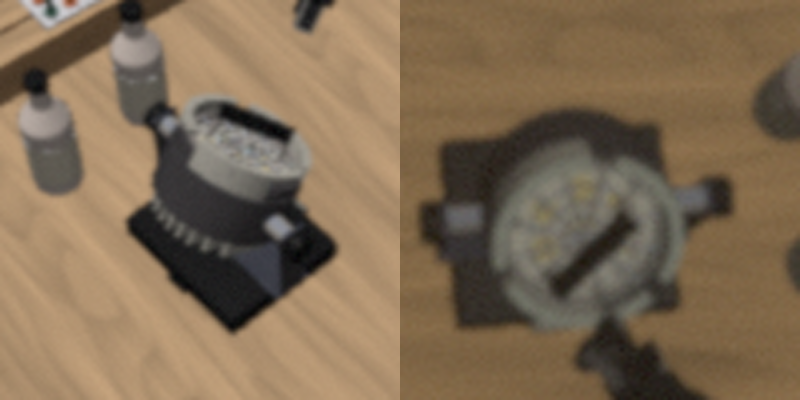

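```bash
python3 - <<'E'
from L import *
z=np.load('pics/w12.npz')
def pts(h): 
    G=Rg(-36);gx=-G[:,2];return [seat+h*zl+s*43*gx for s in(1,-1)]
def draw(f,C,x,y,w,hh,k):
    im=cv2.imread(f);im=cv2.resize(im[y:y+hh,x:x+w],None,fx=k,fy=k,interpolation=cv2.INTER_CUBIC)
    d=lambda P,c:cv2.circle(im,tuple(int(round(v)) for v in (proj(C,P)-[x,y])*k+k/2),3,c,-1)
    for P in pts(59):d(P,(0,0,255))
    for P in pts(65):d(P,(255,0,0))
    Q=Rg()
    for a in range(0,360,15):
        a=np.radians(a);d(pc+77*(np.cos(a)*-Q[:,2]+np.sin(a)*Q[:,0]),(0,200,0))
    return im
a=draw('pics/w12.png',cam('wrist',(z['p'],z['R'])),235,95,170,170,2.35)
b=draw('pics/s12f.png',cam('scene'),262,115,57,57,7)
a=cv2.resize(a,(400,400));b=cv2.resize(b,(400,400))
cv2.imwrite('pics/chk.png',np.hstack([a,b]))
E
```

```text
(no output)
```

View pics/chk.png

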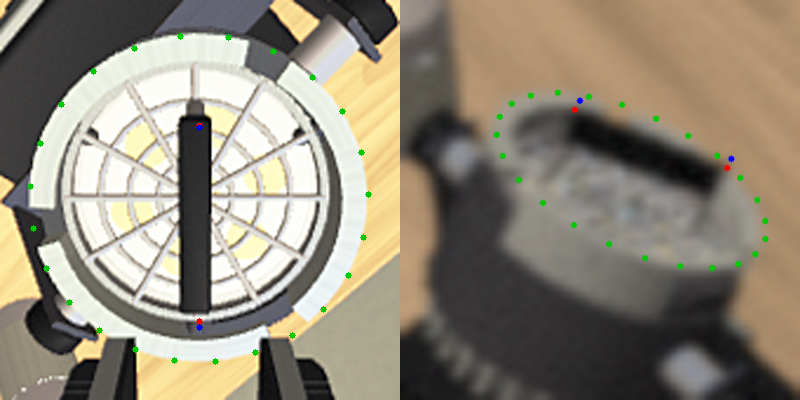

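```bash
python3 -c "
from rig import order,r
print(r.sense()['contact_force'].round(1)); print(order.sign_off())"
```

```text
[ 0.5 -0.2 -0. ]
the job is handed in; nothing more can be done
None
```

The steel guard is back on the lamp and locked. I gripped it by its handle bar, lowered it along the lamp's axis (about 33° tilt), turned it 36° clockwise and let go. I handed the job in at about 22 s of the 67 s.

**Fit:** the pins passed the openings with no contact force and met the shelf at 56.3 mm. After the turn the guard dropped to 51.1 mm, and a light press stopped it at 50.4 mm. That is inside the 47–52.5 mm window, with about 0.3 mm sideways error and 0.1° tilt by the arm's own readings.

**Last pictures:**
- **Lamp and bottles:** the collar is where it was measured before the insertion, within about 2 mm, and the glue bottles look undisturbed.
- **Arm:** the gripper is about 15 cm clear, with near-zero contact force.
- **Handle bar:** it shows about 2–3 mm off the predicted spot in the wrist picture. That may be my estimate of where I held it along the bar, which was only good to a few millimetres. It is within the 7 mm limit.

**Not checked:** I did not twist or pull the guard to test the lock. I also did not measure the tape roll or board of figures again; the arm touched neither.

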